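# Slide a heel block along the rail into the corner of the positioning jig

## Task

With the fingertips, push the heel block that lies on the jig board until its straight edge is against the long rail, while it is still well short of the end stop. Then slide it along the rail, keeping it against the rail, into the corner pocket until it sits up against both the rail and the end stop. Do not lift or tip the block at any time, leave the other things where they are, and finish with the hand clear.

Things in the scene. Friction and masses are not known exactly. Their poses are not given: they have to be found in the camera images.
- jig: Positioning jig, fixed on the bench: plywood board 180 x 300 mm, 12 mm thick, with metal bars 14 mm high on it. Origin: centre of the board's underside. x points across the board to the rail (away from the robot), y along the rail to the end stop (robot's left), z up. Rail: aluminium bar along the whole far edge, its face at x = +65 mm. End stop: steel bar across the left end, its face at y = +120 mm.
- jig_corner (a point): Inner corner on the board's top surface (12 mm above the bench) where the faces of rail and end stop meet; axes as the jig's. The board's free surface lies to -x and -y of it. In the pocket, the block's origin lies about 36 mm from the rail's face and 32 mm from the stop's face.
- jig_lip (a point): Free end of the lip, on top: the end stop ends 70 to 82 mm from the rail in a 12 mm wide lip that turns back 12 mm toward the block (robot's right), so that the pocket can be entered only along the rail. Lip, stop and rail are equally high, 26 mm above the bench. The seated block does not touch the lip.
- heel: The heel block to move (loose, about 50 g): D-shaped, 72 mm from straight edge to rounded back, 65 mm wide, 15 mm thick, flat on the board. Origin: centre of its underside. x points to the rounded back; the straight edge is 36 mm away on the -x side (bowed out 1 mm in its middle), the nearly straight flanks 30 to 32 mm out at +y and -y. At the start its straight edge roughly faces the rail, 1 to 6 cm from it.
- heel_edge (a point): Middle of the block's straight edge, at its underside.
- wax_puck: Bystander: round wax puck, 42 mm diameter, 13 mm high, lying loose on the near left part of the jig board; origin at the centre of its underside. Leave it alone.
- spare_heel: Bystander: a second heel block like the first (72 x 65 x 15 mm), lying on the bench off the jig, near the robot. Leave it alone.
- brush: Bystander: shoe brush, 50 x 160 x 36 mm, on the bench near the robot. Leave it alone.
- tin: Bystander: round polish tin, 69 mm diameter, 21 mm high, on the bench to the right of the jig. Leave it alone.
- glue_pot: Bystander: glue pot, 64 mm diameter, 108 mm high with its brush handle, on the bench to the left of the jig. Leave it alone.

How it is judged:
On the way:
1. the heel block's straight edge is against the rail (middle of the edge within 6 mm, square to it within 0.15 rad) while the block still has more than 40 mm to go to the end stop (x of heel_edge in the frame of jig_corner above -0.006 m and angle between the x axis of heel and the x axis of jig, either way round below 0.15 rad and y of heel in the frame of jig_corner below -0.073 m), for 0.2 s.
At the end, for the whole second after the job is handed in: The heel block lies flat on the board at rest in the corner pocket: the middle of its straight edge within 5 mm of the rail's face, its flank within 5 mm of the end stop's face, the straight edge parallel to the rail within 0.12 rad (x of heel_edge in the frame of jig_corner above -0.005 m and y of heel in the frame of jig_corner above -0.0375 m and angle between the x axis of heel and the x axis of jig, either way round below 0.12 rad and height (world z) of heel below 0.0145 m and angle between heel's own z axis and vertical below 0.05 rad and linear speed of heel below 0.01 m/s); the robot touches nothing.
It fails at once if the heel block was lifted (more than 8 mm off the board) or tipped (more than 0.3 rad) (height (world z) of heel above 0.02 m or angle between heel's own z axis and vertical above 0.3 rad).
It fails at once if the heel block was more than 15 mm away from the rail during the last 30 mm of its way to the end stop (y of heel in the frame of jig_corner above -0.0625 m and x of heel_edge in the frame of jig_corner below -0.015 m).
It fails at once if a bystander was moved more than 20 mm (distance of any of wax_puck, spare_heel, brush, tin, glue_pot from where it was at the start of the episode above 0.02 m).
It also fails if it takes over 58 s, if anything falls off the work surface, if the arm or the gripper's body presses on something with over 40 N, if the wrist force passes 120 N, or if a joint passes its speed limit or range.

## Robot

A 6-joint arm with a two-finger parallel gripper is mounted at the origin on a cart in front of the work surface, level with it; the furniture and walls round the work are solid. World frame = base frame: x ahead of the robot, y to its left, z up, the work surface at z = 0. Lengths are in m, angles in rad, forces in N, time in s.
With the tool pointing down it reaches from about 0.275 to 0.825 m from the base axis. Payload 4.9 kg.
Tool frame: the origin (TCP) lies on the centre line of the jaws, within the pads' length; the fingertips stand 22 mm ahead of it and the grasp point (between the pads) lies 3 mm ahead of it (robot.tip_extent is the distance from the TCP to the fingertips, in m); z points along the fingers, y is the line along which they close (so a half turn about z gives the same grasp; the last joint's range is limited). The gripper opens to 85 mm and grips with 20 to 120 N. Pads are 22 mm wide; open, the fingers measure 114 mm over their backs; the gripper's body (76 mm by 85 mm) begins 54 mm behind the grasp point. The pads swing forward as they close: fully open they stand 13 mm farther back than shut.
Start: joints at [-1.374, 0.326, -0.193, 1.052, 0, 1.437], TCP at [0.179, -0.52, 0.253] pointing down, gripper open.
Joint ranges: [-2.65, 2.65], [-0.97, 1.79], [-1.3, 1.35], [-1.93, 2.1], [-1.47, 1.37], [-3.14, 3.14]. Speed limits (rad/s): [2.57, 2.57, 3.14, 3.14, 3.14, 3.14].

## Interface

Orientations are given as a unit quaternion [w, x, y, z].
In Python, from cell import robot, vision, finish_job gives the robot as it stands. The module is installed in compiled form; this text tells all that it offers.
- The arm moves only by the tool arm_command, never from a script. Its argument "steps" is a list of rows, each an object of numbers: "dx", "dy", "dz": the shift along the tool's x, y, z in m; "twist": the turn about the tool's z in degrees; "grip": the opening, from -1 (shut) to 1 (fully open). A call has exactly 5 rows; each row shifts and turns the commanded pose from where the row before left it, along the tool's axes as they then stand; what a row does not reach is not made up. A row lasts 1/8 s, in which the tool goes at most 62.5 mm and 10.7 degrees, less where a joint would pass 70% of its speed; a pose out of reach is approached as far as the arm can. A call with a gripper value outside its range is refused whole. The fingers move at their own pace and stop on an object; "newtons" is the grip in N (left out, the last holds). Time passes only in rows, so rows that do not move let the fingers close, or fill a call up. It gives the time, the measured TCP pose, the force, the opening and the grip force at its end, in the units of the state.
- robot.read_state(): the state, without advancing time (a new reading comes with each control period).
- vision.grab_frame(name): name is "scene" or "top" or "wrist"; returns the picture (480x640x3 uint8, blue, green, red); there is no depth.
- vision.get_calibration(name): a dict with "fx", "fy", "cx", "cy" (pixels), "R" (3x3) and "t" (3): a world point X has camera coordinates R X + t. Camera axes: x right, y down, z forward; pixel columns grow to the right and rows downward; lengths in m; the calibration is good to about 2 mm. A picture is of the moment at which its call begins: read the wrist's pose just before it. get_calibration takes no time and is no camera call; for the wrist camera it gives the pose at the moment of the call.
- finish_job(): hands the job in; it is judged then, once.
The state is a dict: "clock": time; "q": joint angles; "joint_velocities": joint speeds; "effort": joint torques, N m; "tool_pos": TCP position; "orientation": TCP orientation; "force": force on the tool from outside, world axes, zero at the start; "moment": the same for the moment, N m; "opening": finger opening in m; "grasp_force": force on a finger pad.
Only numpy, scipy, OpenCV 4.12 (cv2) and the standard library are available. Lean on these libraries where they do the work, as an engineer would, in place of code of your own. Each camera call takes 0.05 s, during which the arm holds its last target. There are 200 camera calls.

## Working session

There is one attempt and no reset: what is moved stays moved. The work goes in short steps, Python scripts to look and compute and a tool call to move; the robot and the scene stay as the last step left them, time stands still between calls to the robot, and variables do not carry over. Pictures are saved under pics/ and viewed, at most 10 in all, crops included, and the job is handed in when it is done.

Besides the shell and the picture viewer there is one more tool, called after ">>>" by a JSON object that holds its "api" and its "payload". arm_command: Moves the arm, as the interface text tells. Its arguments: {"type":"object","properties":{"steps":{"type":"array"},"newtons":{"type":"number"}},"required":["steps"]}

```bash
mkdir -p pics; cat > h.py <<'E'
import numpy as np, cv2
from cell import robot, vision, finish_job
def ray(c,u,v,z):
    R=np.array(c["R"]);t=np.array(c["t"]);C=-R.T@t
    d=R.T@np.array([(u-c["cx"])/c["fx"],(v-c["cy"])/c["fy"],1.]);return C+d*(z-C[2])/d[2]
def pix(c,X):
    p=np.array(c["R"])@np.array(X)+np.array(c["t"]);return c["fx"]*p[0]/p[2]+c["cx"],c["fy"]*p[1]/p[2]+c["cy"]
E
python3 - <<'E'
from h import *
im=vision.grab_frame("top");cv2.imwrite("pics/top0.png",im)
c=vision.get_calibration("top");print(c);s=robot.read_state();print(s["clock"],s["tool_pos"],s["orientation"],s["force"],robot.tip_extent)
E
```

```text
{'fx': 512.8076832704915, 'fy': 512.8076832704915, 'cx': 312.18953029814793, 'cy': 237.9389027484113, 'R': array([[ 0.01556414, -0.99947779,  0.02831787],
       [-0.98823565, -0.0196862 , -0.15166656],
       [ 0.15214483, -0.02562417, -0.98802599]]), 't': array([-0.00249667,  0.50542382,  1.04616969])}
0.05 [ 0.17856028 -0.51963886  0.25248983] [-8.66710724e-04  9.86348314e-01  1.64670130e-01 -1.28020878e-05] [-0.15964003 -0.01978041 -0.43366328] 0.022
```

View pics/top0.png

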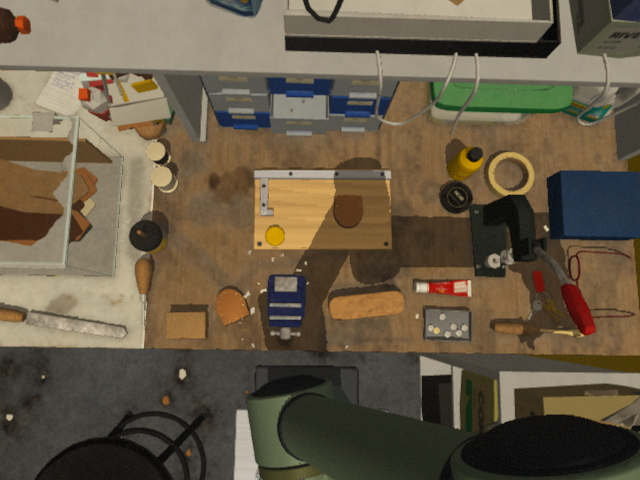

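The top view shows the jig board at about (253–391, 170–249), with the rail on top and the stop with its lip at left (262, 195). The heel is at about (348, 210), in the arm's shadow, and the puck at (275, 235). I'll zoom in for corner pixels.

```bash
python3 - <<'E'
from h import *
im=cv2.imread("pics/top0.png")
cr=im[155:265,240:400]
cr=cv2.convertScaleAbs(cr,alpha=1.5,beta=10)
cv2.imwrite("pics/crop0.png",cv2.resize(cr,None,fx=5,fy=5,interpolation=cv2.INTER_CUBIC))
E
```

```text
(no output)
```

View pics/crop0.png

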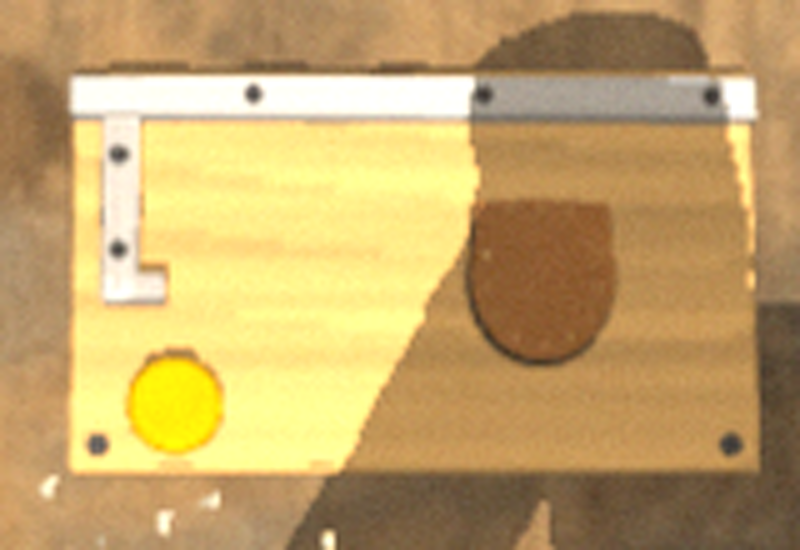

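The crop shows these points:
- Rail face top edge from (72,118) to (757,119).
- Stop face at x=140, lip inner end at x=166.
- Heel corners (478,203) and (610,205), back at (541,362), flanks at x=468 and x=616.
- Puck centre at (175,405).

```bash
python3 - <<'E'
from h import *
c=vision.get_calibration("top")
for n,u,v,z in [("railL",72,118,.026),("railR",757,119,.026),("boardNL",72,470,.012),("boardNR",759,472,.012),("stop/rail",140,118,.026),("stopfar",140,265,.026),("lip",166,283,.026),("hL",475,202,.027),("hR",611,205,.027),("hback",541,358,.027),("fl",469,275,.027),("fr",616,275,.027),("puck",175,405,.013)]:
    print(n,ray(c,u/5+239.6,v/5+154.6,z).round(4))
E
```

```text
railL [0.6361 0.1346 0.026 ]
railR [ 0.6426 -0.1643  0.026 ]
boardNL [0.4838 0.1308 0.012 ]
boardNR [ 0.4886 -0.1665  0.012 ]
stop/rail [0.6368 0.1051 0.026 ]
stopfar [0.5715 0.1033 0.026 ]
lip [0.5639 0.0919 0.026 ]
hL [ 0.6023 -0.041   0.027 ]
hR [ 0.6023 -0.1002  0.027 ]
hback [ 0.5342 -0.07    0.027 ]
fl [ 0.57   -0.0387  0.027 ]
fr [ 0.5714 -0.1023  0.027 ]
puck [0.5128 0.0872 0.013 ]
```

>>> {"api": "arm_command", "payload": {"steps": [{"twist": 8.85, "grip": -0.18}, {"twist": 8.85, "grip": -0.18}, {"dx": 0.03, "dy": -0.041, "grip": -0.18}, {"dx": 0.03, "dy": -0.041, "grip": -0.18}, {"dx": 0.03, "dy": -0.041, "grip": -0.18}]}}

```text
invalid input at $.steps[0]: expected keys dx, dy, dz, twist, grip
```

>>> {"api": "arm_command", "payload": {"steps": [{"dx": 0.03, "dy": -0.041, "grip": -0.18}, {"dx": 0.03, "dy": -0.041, "grip": -0.18}, {"dx": 0.03, "dy": -0.041, "grip": -0.18}, {"dx": 0.03, "dy": -0.041, "grip": -0.18}, {"dx": 0.03, "dy": -0.041, "grip": -0.18}]}}

```text
invalid input at $.steps[0]: expected keys dx, dy, dz, twist, grip
```

>>> {"api": "arm_command", "payload": {"steps": [{"dx": 0, "dy": 0, "dz": 0, "twist": 8.85, "grip": -0.18}, {"dx": 0, "dy": 0, "dz": 0, "twist": 8.85, "grip": -0.18}, {"dx": 0.03, "dy": -0.041, "dz": 0, "twist": 0, "grip": -0.18}, {"dx": 0.03, "dy": -0.041, "dz": 0, "twist": 0, "grip": -0.18}, {"dx": 0.03, "dy": -0.041, "dz": 0, "twist": 0, "grip": -0.18}]}}

```text
clock: 0.68
tool_pos: [0.2664, -0.3937, 0.2527]
orientation: [-0.001, 1.0, 0.011, -0.0]
force: [-0.1, 0.5, 0.1]
opening: 0.0352
grasp_force: 0.0
```

>>> {"api": "arm_command", "payload": {"steps": [{"dx": 0.03, "dy": -0.041, "dz": 0, "twist": 0, "grip": -0.18}, {"dx": 0.03, "dy": -0.041, "dz": 0, "twist": 0, "grip": -0.18}, {"dx": 0.03, "dy": -0.041, "dz": 0, "twist": 0, "grip": -0.18}, {"dx": 0.03, "dy": -0.041, "dz": 0, "twist": 0, "grip": -0.18}, {"dx": 0.03, "dy": -0.041, "dz": 0, "twist": 0, "grip": -0.18}]}}

```text
clock: 1.3
tool_pos: [0.4119, -0.1854, 0.253]
orientation: [-0.0, 1.0, 0.011, -0.0]
force: [0.1, -0.6, -0.1]
opening: 0.035
grasp_force: 0.0
```

>>> {"api": "arm_command", "payload": {"steps": [{"dx": 0.0285, "dy": -0.0377, "dz": 0, "twist": 0, "grip": -0.18}, {"dx": 0.0285, "dy": -0.0377, "dz": 0, "twist": 0, "grip": -0.18}, {"dx": 0.0285, "dy": -0.0377, "dz": 0, "twist": 0, "grip": -0.18}, {"dx": 0, "dy": 0, "dz": 0.04, "twist": 0, "grip": -0.18}, {"dx": 0, "dy": 0, "dz": 0.04, "twist": 0, "grip": -0.18}]}}

```text
clock: 1.92
tool_pos: [0.4948, -0.0712, 0.1722]
orientation: [0.0, 1.0, 0.012, 0.0]
force: [0.1, 0.3, 0.0]
opening: 0.0351
grasp_force: 0.0
```

```bash
python3 - <<'E'
from h import *
s=robot.read_state();c=vision.get_calibration("wrist")
im=vision.grab_frame("wrist");cv2.imwrite("pics/w1.png",im);print(s["tool_pos"],s["clock"])
import pickle;pickle.dump(c,open("w1.pkl","wb"))
for n,X in [("backtop",(.534,-.07,.027)),("hL",(.6023,-.041,.027)),("hR",(.6023,-.1002,.027)),("rail",(.6405,-.07,.026))]: print(n,pix(c,X))
E
```

```text
[ 0.49477067 -0.07122901  0.17217276] 1.925
backtop (np.float64(318.5356542385962), np.float64(183.27492446805496))
hL (np.float64(281.19193551467555), np.float64(88.75971730100613))
hR (np.float64(361.94156542688677), np.float64(90.85214270952727))
rail (np.float64(322.20159448131807), np.float64(30.561548750414687))
```

View pics/w1.png

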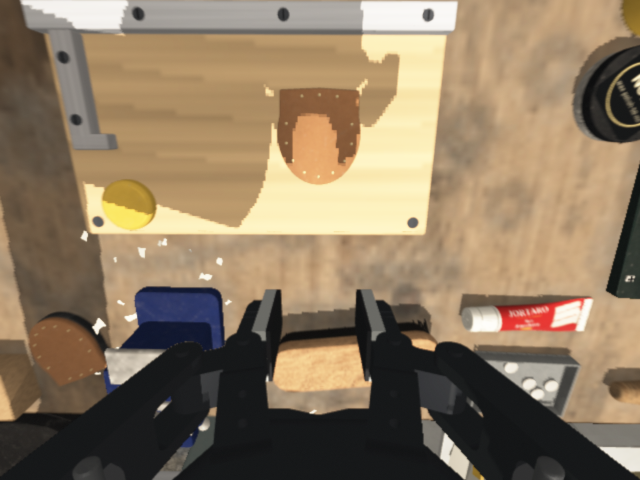

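Wrist view: the heel back is at (319,184) and its corners at (279,89) and (360,90), matching the top-view estimate to within 2 px. The hand is central behind it, so I'm descending.

>>> {"api": "arm_command", "payload": {"steps": [{"dx": 0, "dy": 0, "dz": 0.045, "twist": 0, "grip": -0.18}, {"dx": 0, "dy": 0, "dz": 0.045, "twist": 0, "grip": -0.18}, {"dx": 0, "dy": 0, "dz": 0.03, "twist": 0, "grip": -0.18}, {"dx": 0, "dy": 0, "dz": 0.012, "twist": 0, "grip": -0.18}, {"dx": 0, "dy": 0, "dz": 0.003, "twist": 0, "grip": -0.18}]}}

```text
clock: 2.6
tool_pos: [0.4944, -0.0722, 0.0383]
orientation: [-0.0, 1.0, 0.011, -0.0]
force: [0.4, 0.1, -0.0]
opening: 0.0348
grasp_force: 0.0
```

>>> {"api": "arm_command", "payload": {"steps": [{"dx": 0.01, "dy": 0, "dz": 0, "twist": 0, "grip": -0.18}, {"dx": 0.01, "dy": 0, "dz": 0, "twist": 0, "grip": -0.18}, {"dx": 0.005, "dy": 0, "dz": 0, "twist": 0, "grip": -0.18}, {"dx": 0.005, "dy": 0, "dz": 0, "twist": 0, "grip": -0.18}, {"dx": 0.005, "dy": 0, "dz": 0, "twist": 0, "grip": -0.18}]}}

```text
clock: 3.22
tool_pos: [0.5296, -0.0713, 0.0383]
orientation: [0.0, 1.0, 0.011, -0.0]
force: [-0.7, -0.0, 0.3]
opening: 0.0352
grasp_force: 0.2
```

>>> {"api": "arm_command", "payload": {"steps": [{"dx": 0.005, "dy": 0, "dz": 0, "twist": 0, "grip": -0.18}, {"dx": 0.005, "dy": 0, "dz": 0, "twist": 0, "grip": -0.18}, {"dx": 0.005, "dy": 0, "dz": 0, "twist": 0, "grip": -0.18}, {"dx": 0.004, "dy": 0, "dz": 0, "twist": 0, "grip": -0.18}, {"dx": 0.004, "dy": 0, "dz": 0, "twist": 0, "grip": -0.18}]}}

```text
clock: 3.85
tool_pos: [0.5526, -0.0708, 0.0383]
orientation: [0.0, 1.0, 0.011, -0.0]
force: [-0.3, -0.2, 0.8]
opening: 0.0351
grasp_force: 0.2
```

>>> {"api": "arm_command", "payload": {"steps": [{"dx": 0.003, "dy": 0, "dz": 0, "twist": 0, "grip": -0.18}, {"dx": 0.002, "dy": 0, "dz": 0, "twist": 0, "grip": -0.18}, {"dx": 0.001, "dy": 0, "dz": 0, "twist": 0, "grip": -0.18}, {"dx": 0.001, "dy": 0, "dz": 0, "twist": 0, "grip": -0.18}, {"dx": 0, "dy": 0, "dz": 0, "twist": 0, "grip": -0.18}]}}

```text
clock: 4.47
tool_pos: [0.5595, -0.0706, 0.0383]
orientation: [0.0, 1.0, 0.011, 0.0]
force: [-0.8, 0.6, 1.1]
opening: 0.0348
grasp_force: 0.1
```

```bash
python3 - <<'E'
from h import *
im=vision.grab_frame("top");im2=vision.grab_frame("wrist")
a=cv2.resize(im[150:260,240:400],None,fx=5,fy=5,interpolation=cv2.INTER_CUBIC)[:, :800]
cv2.imwrite("pics/t2.png",a);cv2.imwrite("pics/w2.png",im2)
E
```

```text
(no output)
```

View pics/w2.png

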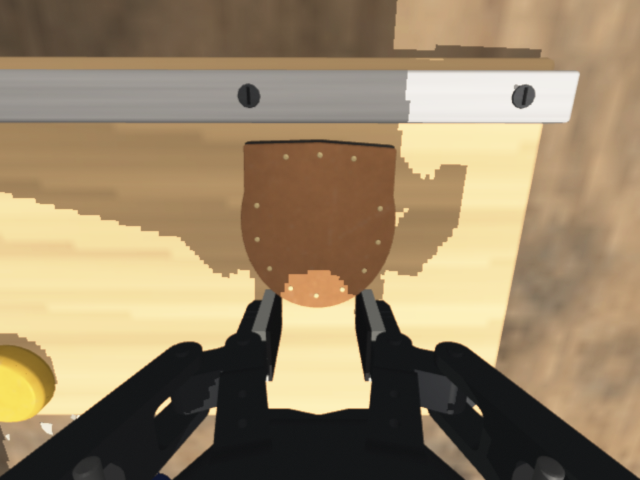

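The wrist view shows the block cradled evenly by both fingers and square. Its edge at row 142 is about 19 px (8 mm) short of the rail face at row 122, so I keep pushing.

>>> {"api": "arm_command", "payload": {"steps": [{"dx": 0.003, "dy": 0, "dz": 0, "twist": 0, "grip": -0.18}, {"dx": 0.002, "dy": 0, "dz": 0, "twist": 0, "grip": -0.18}, {"dx": 0.001, "dy": 0, "dz": 0, "twist": 0, "grip": -0.18}, {"dx": 0.001, "dy": 0, "dz": 0, "twist": 0, "grip": -0.18}, {"dx": 0, "dy": 0, "dz": 0, "twist": 0, "grip": -0.18}]}}

```text
clock: 5.2
tool_pos: [0.5662, -0.0705, 0.0382]
orientation: [-0.0, 1.0, 0.011, -0.0]
force: [-0.7, -0.4, 0.2]
opening: 0.0355
grasp_force: 0.4
```

>>> {"api": "arm_command", "payload": {"steps": [{"dx": 0.001, "dy": 0, "dz": 0, "twist": 0, "grip": -0.18}, {"dx": 0.001, "dy": 0, "dz": 0, "twist": 0, "grip": -0.18}, {"dx": 0, "dy": 0, "dz": 0, "twist": 0, "grip": -0.18}, {"dx": 0, "dy": 0, "dz": 0, "twist": 0, "grip": -0.18}, {"dx": 0, "dy": 0, "dz": 0, "twist": 0, "grip": -0.18}]}}

```text
clock: 5.82
tool_pos: [0.5669, -0.0704, 0.0379]
orientation: [-0.0, 1.0, 0.011, -0.001]
force: [-5.0, -1.8, 2.8]
opening: 0.0352
grasp_force: 2.3
```

The force rose to 5 N, so the block is against the rail. I'm backing off and moving round to the right flank with the fingers shut.

>>> {"api": "arm_command", "payload": {"steps": [{"dx": -0.01, "dy": 0, "dz": 0, "twist": 0, "grip": -0.18}, {"dx": -0.02, "dy": 0, "dz": 0, "twist": 0, "grip": -0.18}, {"dx": 0, "dy": 0, "dz": -0.035, "twist": 0, "grip": -1}, {"dx": 0, "dy": 0.03, "dz": -0.025, "twist": 0, "grip": -1}, {"dx": 0.05, "dy": 0.0375, "dz": 0, "twist": 0, "grip": -1}]}}

```text
clock: 6.45
tool_pos: [0.5891, -0.1374, 0.1008]
orientation: [-0.0, 1.0, 0.011, 0.001]
force: [2.6, -0.9, 0.0]
opening: -0.0004
grasp_force: 0.0
```

>>> {"api": "arm_command", "payload": {"steps": [{"dx": 0.025, "dy": 0, "dz": 0, "twist": 0, "grip": -1}, {"dx": 0, "dy": 0, "dz": 0, "twist": 0, "grip": -1}, {"dx": 0, "dy": 0, "dz": 0, "twist": 0, "grip": -1}, {"dx": 0, "dy": 0, "dz": 0, "twist": 0, "grip": -1}, {"dx": 0, "dy": 0, "dz": 0, "twist": 0, "grip": -1}]}}

```text
clock: 7.08
tool_pos: [0.6142, -0.1366, 0.0984]
orientation: [-0.0, 1.0, 0.011, -0.0]
force: [-0.7, -0.5, -0.8]
opening: 0.0003
grasp_force: 0.0
```

```bash
python3 - <<'E'
from h import *
cv2.imwrite("pics/w3.png",vision.grab_frame("wrist"))
E
```

```text
(no output)
```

View pics/w3.png

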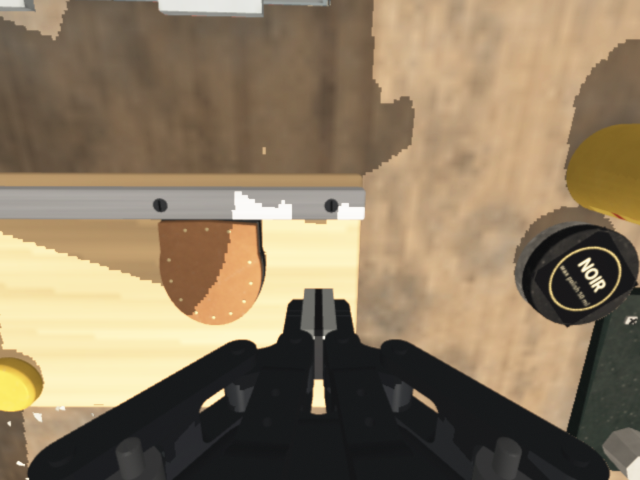

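The block (edge at row 220) is flush and square on the rail. The shut fingers at (318,300) are clear to the right of its flank at column 264. I'm descending, then pushing left with a slight bias toward the rail.

>>> {"api": "arm_command", "payload": {"steps": [{"dx": 0, "dy": 0, "dz": 0.03, "twist": 0, "grip": -1}, {"dx": 0, "dy": 0, "dz": 0.02, "twist": 0, "grip": -1}, {"dx": 0, "dy": 0, "dz": 0.0095, "twist": 0, "grip": -1}, {"dx": 0, "dy": -0.005, "dz": 0, "twist": 0, "grip": -1}, {"dx": 0, "dy": -0.005, "dz": 0, "twist": 0, "grip": -1}]}}

```text
clock: 7.75
tool_pos: [0.6152, -0.1268, 0.0396]
orientation: [0.0, 1.0, 0.011, 0.001]
force: [-0.3, 0.2, 0.7]
opening: 0.0001
grasp_force: 0.0
```

>>> {"api": "arm_command", "payload": {"steps": [{"dx": 0, "dy": -0.005, "dz": 0, "twist": 0, "grip": -1}, {"dx": 0, "dy": -0.005, "dz": 0, "twist": 0, "grip": -1}, {"dx": 0, "dy": -0.005, "dz": 0, "twist": 0, "grip": -1}, {"dx": 0, "dy": -0.005, "dz": 0, "twist": 0, "grip": -1}, {"dx": 0, "dy": -0.005, "dz": 0, "twist": 0, "grip": -1}]}}

```text
clock: 8.38
tool_pos: [0.6144, -0.1019, 0.039]
orientation: [0.0, 1.0, 0.011, 0.0]
force: [0.1, -1.3, 0.6]
opening: -0.0001
grasp_force: 0.8
```

>>> {"api": "arm_command", "payload": {"steps": [{"dx": 0.0005, "dy": -0.005, "dz": 0, "twist": 0, "grip": -1}, {"dx": 0.0005, "dy": -0.005, "dz": 0, "twist": 0, "grip": -1}, {"dx": 0.0005, "dy": -0.005, "dz": 0, "twist": 0, "grip": -1}, {"dx": 0.0005, "dy": -0.005, "dz": 0, "twist": 0, "grip": -1}, {"dx": 0.0005, "dy": -0.005, "dz": 0, "twist": 0, "grip": -1}]}}

```text
clock: 9.0
tool_pos: [0.6161, -0.0769, 0.0389]
orientation: [0.0, 1.0, 0.011, -0.0]
force: [-1.1, -3.8, 3.2]
opening: -0.0002
grasp_force: 2.1
```

```bash
python3 - <<'E'
from h import *
cv2.imwrite("pics/w4.png",vision.grab_frame("wrist"))
E
```

```text
(no output)
```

View pics/w4.png

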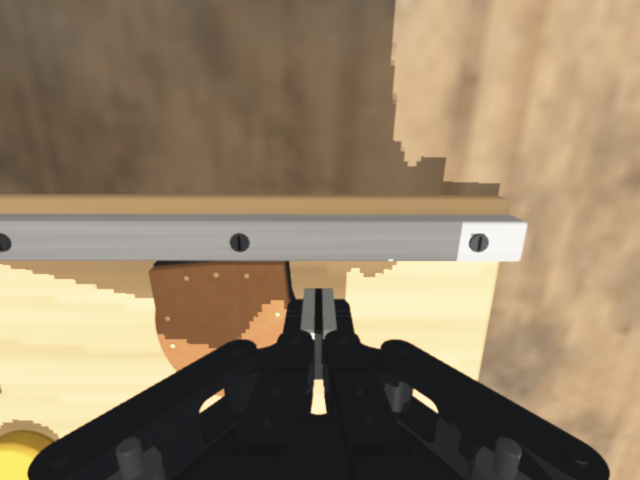

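The block is still at the rail but turned about 0.06 rad (left corner at row 270 against 261 on the right), because I pushed too near the rail. I'm moving the push point back to the block's centre line.

>>> {"api": "arm_command", "payload": {"steps": [{"dx": 0, "dy": 0.005, "dz": 0, "twist": 0, "grip": -1}, {"dx": -0.009, "dy": 0, "dz": 0, "twist": 0, "grip": -1}, {"dx": -0.009, "dy": 0, "dz": 0, "twist": 0, "grip": -1}, {"dx": 0, "dy": -0.004, "dz": 0, "twist": 0, "grip": -1}, {"dx": 0.0003, "dy": -0.004, "dz": 0, "twist": 0, "grip": -1}]}}

```text
clock: 9.68
tool_pos: [0.5982, -0.0742, 0.0389]
orientation: [0.0, 1.0, 0.011, -0.0]
force: [-0.6, -1.6, -0.7]
opening: 0.0001
grasp_force: 0.4
```

>>> {"api": "arm_command", "payload": {"steps": [{"dx": 0.0005, "dy": -0.004, "dz": 0, "twist": 0, "grip": -1}, {"dx": 0.0005, "dy": -0.004, "dz": 0, "twist": 0, "grip": -1}, {"dx": 0.0005, "dy": -0.004, "dz": 0, "twist": 0, "grip": -1}, {"dx": 0.0005, "dy": -0.004, "dz": 0, "twist": 0, "grip": -1}, {"dx": 0.0005, "dy": -0.004, "dz": 0, "twist": 0, "grip": -1}]}}

```text
clock: 10.3
tool_pos: [0.5987, -0.0557, 0.0387]
orientation: [0.002, 1.0, 0.01, -0.002]
force: [-5.0, -6.8, 4.5]
opening: 0.0002
grasp_force: 4.2
```

```bash
python3 - <<'E'
from h import *
cv2.imwrite("pics/w5.png",vision.grab_frame("wrist"))
E
```

```text
(no output)
```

View pics/w5.png

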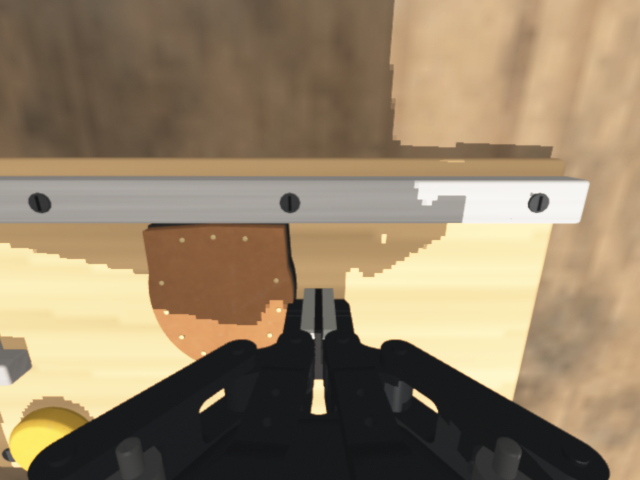

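Better: the tilt is down to about 0.045 rad (left 230, right 223). The sideways bias was wedging the right corner, with 5 N in x. I'm dropping the bias and pushing slightly further back.

>>> {"api": "arm_command", "payload": {"steps": [{"dx": 0, "dy": 0.006, "dz": 0, "twist": 0, "grip": -1}, {"dx": -0.009, "dy": 0, "dz": 0, "twist": 0, "grip": -1}, {"dx": 0, "dy": -0.004, "dz": 0, "twist": 0, "grip": -1}, {"dx": 0, "dy": -0.004, "dz": 0, "twist": 0, "grip": -1}, {"dx": 0, "dy": -0.004, "dz": 0, "twist": 0, "grip": -1}]}}

```text
clock: 10.98
tool_pos: [0.5899, -0.0489, 0.0385]
orientation: [0.001, 1.0, 0.011, -0.001]
force: [-5.4, -4.6, 2.1]
opening: 0.0001
grasp_force: 3.2
```

>>> {"api": "arm_command", "payload": {"steps": [{"dx": 0, "dy": -0.004, "dz": 0, "twist": 0, "grip": -1}, {"dx": 0, "dy": -0.004, "dz": 0, "twist": 0, "grip": -1}, {"dx": 0, "dy": -0.004, "dz": 0, "twist": 0, "grip": -1}, {"dx": 0, "dy": -0.004, "dz": 0, "twist": 0, "grip": -1}, {"dx": 0, "dy": -0.004, "dz": 0, "twist": 0, "grip": -1}]}}

```text
clock: 11.6
tool_pos: [0.5893, -0.0292, 0.0385]
orientation: [0.001, 1.0, 0.011, -0.002]
force: [-4.5, -4.6, 2.2]
opening: -0.0004
grasp_force: 3.1
```

```bash
python3 - <<'E'
from h import *
cv2.imwrite("pics/w6.png",vision.grab_frame("wrist"))
E
```

```text
(no output)
```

View pics/w6.png

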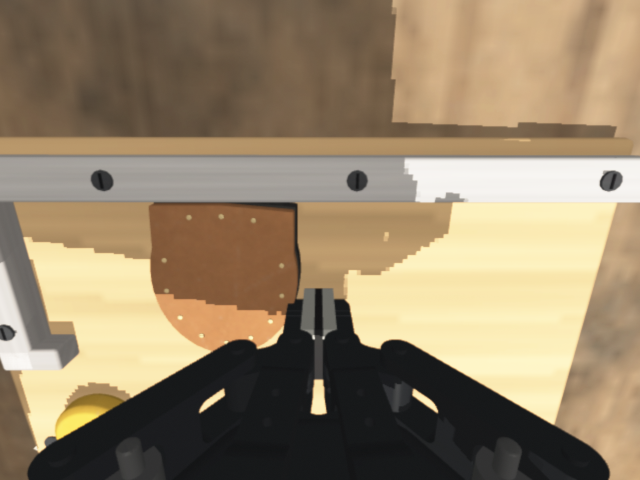

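Now the block is square: both edge corners at row 205, flush with the rail. The stop face is about 5 cm to its left, so I continue along the rail.

>>> {"api": "arm_command", "payload": {"steps": [{"dx": 0, "dy": -0.004, "dz": 0, "twist": 0, "grip": -1}, {"dx": 0, "dy": -0.004, "dz": 0, "twist": 0, "grip": -1}, {"dx": 0, "dy": -0.004, "dz": 0, "twist": 0, "grip": -1}, {"dx": 0, "dy": -0.004, "dz": 0, "twist": 0, "grip": -1}, {"dx": 0, "dy": -0.004, "dz": 0, "twist": 0, "grip": -1}]}}

```text
clock: 12.28
tool_pos: [0.5889, -0.0092, 0.0385]
orientation: [0.001, 1.0, 0.011, -0.002]
force: [-5.2, -4.6, 3.1]
opening: -0.0
grasp_force: 3.1
```

```bash
python3 - <<'E'
from h import *
cv2.imwrite("pics/w7.png",vision.grab_frame("wrist"))
E
```

```text
(no output)
```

View pics/w7.png

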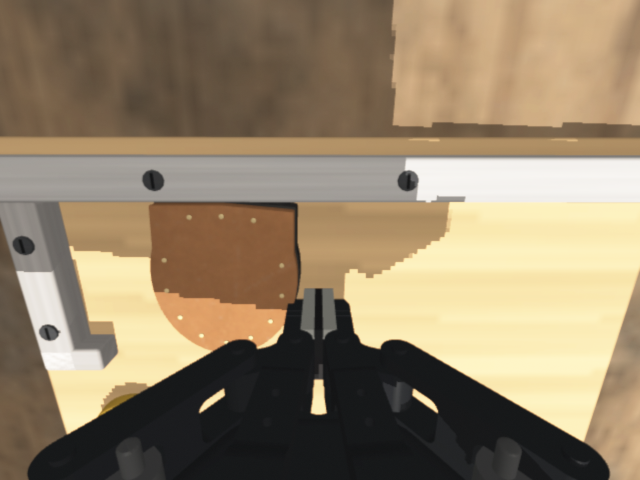

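The block is stable and square, with about 35 mm left. I keep pushing and slow down near the stop.

>>> {"api": "arm_command", "payload": {"steps": [{"dx": 0, "dy": -0.004, "dz": 0, "twist": 0, "grip": -1}, {"dx": 0, "dy": -0.004, "dz": 0, "twist": 0, "grip": -1}, {"dx": 0, "dy": -0.004, "dz": 0, "twist": 0, "grip": -1}, {"dx": 0, "dy": -0.004, "dz": 0, "twist": 0, "grip": -1}, {"dx": 0, "dy": -0.004, "dz": 0, "twist": 0, "grip": -1}]}}

```text
clock: 12.95
tool_pos: [0.5884, 0.0108, 0.0385]
orientation: [0.001, 1.0, 0.011, -0.002]
force: [-4.5, -5.0, 1.9]
opening: -0.0
grasp_force: 3.1
```

>>> {"api": "arm_command", "payload": {"steps": [{"dx": 0, "dy": -0.003, "dz": 0, "twist": 0, "grip": -1}, {"dx": 0, "dy": -0.002, "dz": 0, "twist": 0, "grip": -1}, {"dx": 0, "dy": -0.002, "dz": 0, "twist": 0, "grip": -1}, {"dx": 0, "dy": -0.002, "dz": 0, "twist": 0, "grip": -1}, {"dx": 0, "dy": -0.001, "dz": 0, "twist": 0, "grip": -1}]}}

```text
clock: 13.58
tool_pos: [0.5882, 0.0207, 0.0385]
orientation: [0.001, 1.0, 0.011, -0.002]
force: [-4.9, -4.7, 3.0]
opening: 0.0001
grasp_force: 3.1
```

>>> {"api": "arm_command", "payload": {"steps": [{"dx": 0, "dy": -0.001, "dz": 0, "twist": 0, "grip": -1}, {"dx": 0, "dy": -0.001, "dz": 0, "twist": 0, "grip": -1}, {"dx": 0, "dy": -0.001, "dz": 0, "twist": 0, "grip": -1}, {"dx": 0, "dy": 0, "dz": 0, "twist": 0, "grip": -1}, {"dx": 0, "dy": 0, "dz": 0, "twist": 0, "grip": -1}]}}

```text
clock: 14.2
tool_pos: [0.5881, 0.0238, 0.0385]
orientation: [0.001, 1.0, 0.011, -0.002]
force: [-4.8, -3.8, 2.2]
opening: -0.0001
grasp_force: 3.0
```

>>> {"api": "arm_command", "payload": {"steps": [{"dx": 0, "dy": -0.001, "dz": 0, "twist": 0, "grip": -1}, {"dx": 0, "dy": -0.001, "dz": 0, "twist": 0, "grip": -1}, {"dx": 0, "dy": -0.001, "dz": 0, "twist": 0, "grip": -1}, {"dx": 0, "dy": 0, "dz": 0, "twist": 0, "grip": -1}, {"dx": 0, "dy": 0, "dz": 0, "twist": 0, "grip": -1}]}}

```text
clock: 14.82
tool_pos: [0.5881, 0.0268, 0.0385]
orientation: [0.001, 1.0, 0.011, -0.001]
force: [-3.8, -4.1, 1.8]
opening: 0.0001
grasp_force: 3.0
```

```bash
python3 - <<'E'
from h import *
cv2.imwrite("pics/w8.png",vision.grab_frame("wrist"))
E
```

```text
(no output)
```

View pics/w8.png

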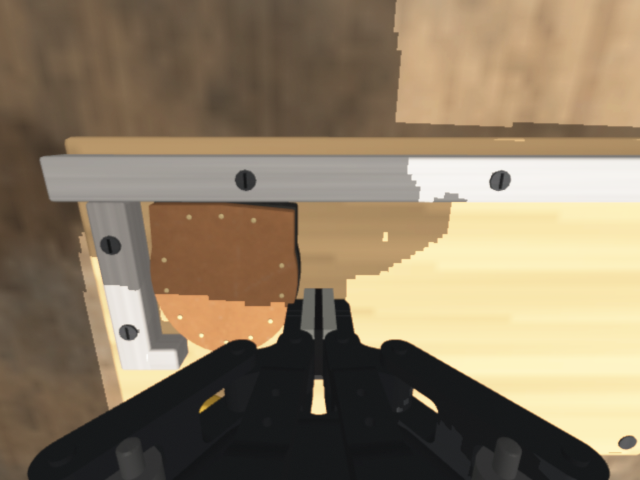

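The block is in the pocket, with its left flank at column 150 about 1–2 mm from the stop face at column ~147. That was my last picture, so I finish by force.

>>> {"api": "arm_command", "payload": {"steps": [{"dx": 0, "dy": -0.001, "dz": 0, "twist": 0, "grip": -1}, {"dx": 0, "dy": -0.0005, "dz": 0, "twist": 0, "grip": -1}, {"dx": 0, "dy": -0.0005, "dz": 0, "twist": 0, "grip": -1}, {"dx": 0, "dy": 0, "dz": 0, "twist": 0, "grip": -1}, {"dx": 0, "dy": 0, "dz": 0, "twist": 0, "grip": -1}]}}

```text
clock: 15.5
tool_pos: [0.588, 0.0287, 0.0385]
orientation: [0.001, 1.0, 0.011, -0.001]
force: [-4.1, -4.4, 1.9]
opening: 0.0001
grasp_force: 3.1
```

>>> {"api": "arm_command", "payload": {"steps": [{"dx": 0, "dy": -0.001, "dz": 0, "twist": 0, "grip": -1}, {"dx": 0, "dy": -0.0005, "dz": 0, "twist": 0, "grip": -1}, {"dx": 0, "dy": -0.0005, "dz": 0, "twist": 0, "grip": -1}, {"dx": 0, "dy": 0, "dz": 0, "twist": 0, "grip": -1}, {"dx": 0, "dy": 0, "dz": 0, "twist": 0, "grip": -1}]}}

```text
clock: 16.12
tool_pos: [0.588, 0.0307, 0.0385]
orientation: [0.001, 1.0, 0.011, -0.001]
force: [-4.3, -4.0, 2.0]
opening: -0.0002
grasp_force: 3.1
```

>>> {"api": "arm_command", "payload": {"steps": [{"dx": 0, "dy": -0.001, "dz": 0, "twist": 0, "grip": -1}, {"dx": 0, "dy": -0.0005, "dz": 0, "twist": 0, "grip": -1}, {"dx": 0, "dy": -0.0005, "dz": 0, "twist": 0, "grip": -1}, {"dx": 0, "dy": 0, "dz": 0, "twist": 0, "grip": -1}, {"dx": 0, "dy": 0, "dz": 0, "twist": 0, "grip": -1}]}}

```text
clock: 16.75
tool_pos: [0.5879, 0.0325, 0.0385]
orientation: [0.002, 1.0, 0.011, -0.002]
force: [-4.4, -4.8, 2.1]
opening: -0.0001
grasp_force: 3.3
```

>>> {"api": "arm_command", "payload": {"steps": [{"dx": 0, "dy": -0.001, "dz": 0, "twist": 0, "grip": -1}, {"dx": 0, "dy": -0.0005, "dz": 0, "twist": 0, "grip": -1}, {"dx": 0, "dy": 0, "dz": 0, "twist": 0, "grip": -1}, {"dx": 0, "dy": 0, "dz": 0, "twist": 0, "grip": -1}, {"dx": 0, "dy": 0, "dz": 0, "twist": 0, "grip": -1}]}}

```text
clock: 17.38
tool_pos: [0.5878, 0.033, 0.0385]
orientation: [0.003, 1.0, 0.01, -0.002]
force: [-5.1, -8.2, 1.6]
opening: -0.0
grasp_force: 4.7
```

The force rose to 8 N and the TCP stalled, so the block is against the stop. I'm retreating to the right and then up, followed by a numeric check.

>>> {"api": "arm_command", "payload": {"steps": [{"dx": 0, "dy": 0.005, "dz": 0, "twist": 0, "grip": -1}, {"dx": 0, "dy": 0.015, "dz": 0, "twist": 0, "grip": -1}, {"dx": 0, "dy": 0.02, "dz": 0, "twist": 0, "grip": -1}, {"dx": 0, "dy": 0, "dz": -0.04, "twist": 0, "grip": -1}, {"dx": -0.03, "dy": 0, "dz": -0.05, "twist": 0, "grip": -1}]}}

```text
clock: 18.0
tool_pos: [0.5614, -0.0073, 0.1291]
orientation: [-0.0, 1.0, 0.01, 0.0]
force: [0.4, -0.2, 1.1]
opening: -0.0001
grasp_force: 0.0
```

>>> {"api": "arm_command", "payload": {"steps": [{"dx": -0.03, "dy": -0.02, "dz": -0.03, "twist": 0, "grip": -1}, {"dx": -0.03, "dy": -0.02, "dz": 0, "twist": 0, "grip": -1}, {"dx": -0.02, "dy": 0, "dz": 0, "twist": 0, "grip": -1}, {"dx": 0, "dy": 0, "dz": 0, "twist": 0, "grip": -1}, {"dx": 0, "dy": 0, "dz": 0, "twist": 0, "grip": -1}]}}

```text
clock: 18.62
tool_pos: [0.4809, 0.0319, 0.1591]
orientation: [0.0, 1.0, 0.01, 0.001]
force: [0.5, 0.4, -0.4]
opening: -0.0001
grasp_force: 0.0
```

```bash
cat > chk.py <<'E'
from h import *
s=robot.read_state();c=vision.get_calibration("wrist");im=vision.grab_frame("wrist");print(s["clock"],s["tool_pos"],s["force"])
cv2.imwrite("pics/w9.png",im)
u,v=pix(c,(.603,.073,.027));print("seed",u,v)
# saturated reddish brown of the heel, metal is grey, board is yellowish
hsv=cv2.cvtColor(im,cv2.COLOR_BGR2HSV)
m=cv2.inRange(hsv,(0,90,40),(16,255,255))
m=cv2.morphologyEx(m,cv2.MORPH_CLOSE,np.ones((7,7)));m=cv2.morphologyEx(m,cv2.MORPH_OPEN,np.ones((5,5)))
cs,_=cv2.findContours(m,cv2.RETR_EXTERNAL,cv2.CHAIN_APPROX_NONE)
k=max(cs,key=lambda q:cv2.pointPolygonTest(q,(float(u),float(v)),True))
P=np.array([ray(c,a,b,.027)[:2] for a,b in k[:,0]])
yaw=.0217;A=np.array([[np.cos(yaw),np.sin(yaw)],[-np.sin(yaw),np.cos(yaw)]])
L=(P-[.637,.105])@A.T
print("contour jig_corner frame x",L[:,0].min(),L[:,0].max(),"y",L[:,1].min(),L[:,1].max())
e=[(y,L[(abs(L[:,1]-y)<.003),0].max().round(4)) for y in (-.05,-.04,-.03,-.02,-.012)];print("edge",e)
f=[(x,L[(abs(L[:,0]-x)<.003),1].max().round(4)) for x in (-.01,-.02,-.03,-.04)];print("flank",f)
print("hsv line across stop/heel:",[tuple(hsv[int(v),int(u+d)]) for d in range(-60,0,6)])
E
python3 chk.py
```

```text
18.625 [0.48085476 0.03189213 0.15912302] [ 0.4845092   0.35004213 -0.41391664]
seed 262.5658085578242 63.08615638612713
contour jig_corner frame x -0.07395853123070804 -0.00016537469369920228 y -0.06764536161737551 0.0015691805282184183
edge [(-0.05, np.float64(-0.0019)), (-0.04, np.float64(-0.0007)), (-0.03, np.float64(-0.0002)), (-0.02, np.float64(-0.0002)), (-0.012, np.float64(-0.0002))]
flank [(-0.01, np.float64(-0.0012)), (-0.02, np.float64(0.0)), (-0.03, np.float64(0.0016)), (-0.04, np.float64(0.0014))]
hsv line across stop/heel: [(np.uint8(15), np.uint8(17), np.uint8(147)), (np.uint8(15), np.uint8(17), np.uint8(149)), (np.uint8(12), np.uint8(56), np.uint8(118)), (np.uint8(13), np.uint8(141), np.uint8(125)), (np.uint8(13), np.uint8(143), np.uint8(127)), (np.uint8(13), np.uint8(143), np.uint8(128)), (np.uint8(13), np.uint8(143), np.uint8(127)), (np.uint8(13), np.uint8(144), np.uint8(129)), (np.uint8(13), np.uint8(142), np.uint8(129)), (np.uint8(13), np.uint8(143), np.uint8(128))]
```

Measured against the jig corner, the edge is within 2 mm of the rail, the flank is on the stop, and the block is square to about 0.04 rad. The hand is clear, so I'm handing in.

```bash
python3 -c "
from cell import finish_job
print(finish_job())"
```

```text
the job is handed in; nothing more can be done
None
```

I pushed the heel block square against the rail, slid it along into the corner pocket against both rail and stop (within about 2 mm of each by camera), moved the hand clear and handed the job in; no verdict came back.

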